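# Set the flap spring of the gauge cabinet and hold the flap at its balance

### The arm

A 7-joint arm with a two-finger parallel gripper is mounted at the origin on the work surface. World frame = base frame: x ahead of the robot, y to its left, z up, the work surface at z = 0. Lengths are in m, angles in rad, forces in N, time in s.
With the tool pointing down it reaches from about 0.4 to 0.85 m from the base axis. Payload 4.5 kg.
Tool frame: the origin (TCP) lies between the finger pads; the fingertips stand 14 mm ahead of it and the grasp point (between the pads) lies 5 mm behind it; z points along the fingers, y is the direction in which the jaws open and shut (so a half turn about z gives the same grasp; the last joint's range is limited). The gripper opens to 85 mm and grips with 20 to 120 N. Pads are 22 mm wide; open, the fingers measure 114 mm over their backs; the gripper's body (76 mm by 85 mm) begins 54 mm behind the grasp point. The pads swing forward as they close: fully open they stand 13 mm farther back than shut.
Start: joints at [-1.067, 0.689, -0.195, 1.565, 0.157, 0.902, -0.215], TCP at [0.283, 0.557, 0.245] pointing down, gripper open.
Joint ranges: [-3.01, 3.01], [-0.46, 2.08], [-1.47, 1.51], [0.13, 2.56], [-1, 4.14], [0.04, 2.09], [-2.66, 2.66]. Speed limits (rad/s): [2.57, 2.57, 3.14, 3.14, 3.14, 3.14, 3.14].

### API

Orientations are given as a 3x3 rotation matrix whose columns are the frame's x, y, z axes.
In Python, from workcell import r, capture, camera_params, order gives the robot as it stands. The module is installed in compiled form; this text tells all that it offers.
- The arm moves only by the shell command python3 -m handwheel 'ROWS' [FORCE]. ROWS is JSON, a list that holds one entry, the list of rows, each a list of 7 numbers: the shift along the tool's x, y, z in m, then the turn, a rotation vector about the tool's x, y, z in degrees, then the finger opening in m, from 0 to 0.0854. A call has 1 to 10 rows; each row is the pose to reach, as a shift and turn from the pose commanded when the call began, along the tool's axes at that moment; what a row does not reach only later rows make up. A row lasts 1/8 s, in which the tool goes at most 62.5 mm and 10.7 degrees, less where a joint would pass 70% of its speed; a pose out of reach is approached as far as the arm can. A call with a gripper value outside its range is refused whole. The fingers move at their own pace and stop on an object; FORCE is the grip in N (left out, the last holds). Time passes only in rows, so rows that repeat a pose let the fingers close. It gives the time, the measured TCP pose, the force and the opening at its end, in the units of the state.
- r.read_state(): the state, without advancing time (a new reading comes with each control period).
- capture(name): name is "side" or "top" or "wrist"; returns the picture (480x640x3 uint8, red, green, blue); there is no depth.
- camera_params(name): a dict with "mtx" (3x3 intrinsics, pixels), "extrinsics" (4x4, takes a point from camera to world coordinates). Camera axes: x right, y down, z forward; pixel columns grow to the right and rows downward; lengths in m; the calibration is good to about 2 mm. A picture is of the moment at which its call begins: read the wrist's pose just before it. camera_params takes no time and is no camera call; for the wrist camera it gives the pose at the moment of the call.
- order.sign_off(): hands the job in, once; it reports no verdict.
The state is a dict: "time": time; "joint_positions": joint angles; "joint_vel": joint speeds; "effort": joint torques, N m; "tcp_pos": TCP position; "eef_rot": TCP orientation; "ft_force": force on the tool from outside, world axes, zero at the start; "torque": the same for the moment, N m; "opening": finger opening in m.
Only numpy, scipy, OpenCV 4.12 (cv2) and the standard library are available. Lean on these libraries where they do the work, as an engineer would, in place of code of your own. Each camera call takes 0.05 s, during which the arm holds its last target.

### The job

The balance spring of the tin gauge cabinet is slack: turn the dial knob beside it clockwise until its pointer stands on the red mark. Then take the flap by its ball pull, raise it five to ten degrees past its balance point, so that the spring takes its weight but it does not fly up to its stop, ease it back to about five degrees below that point and hold it still there. Finish while still holding it, so that I can tighten the wing nut of its stay, and leave everything else on the bench, and the red mark, where it is.

Things in the scene. Friction and masses are not known exactly. Their poses are not given: they have to be found in the camera images.
- cabinet: green tin gauge cabinet with sloping flap front, fixed on the bench; 320 mm wide (y), 250 deep (x), 158 high at the hinge near its back, 115 at its front. Origin: centre of its underside, z up; its low front looks along its -x to the robot, +y is its left side seen from the robot. Its right side carries the iron worm box with the dial knob, its left side a fixed brass quadrant (see stay)
- stay (a point): middle of the slotted brass stay quadrant that stands fixed on the cabinet's left side, 170 mm left of its middle; its arc of 100 mm radius about the hinge rises to 100 mm above the hinge. The flap's wing-nut screw rides in its slot and is loose. Keep clear of it
- adjuster (a joint): angle (rad, 0 to 2.7) of the black dial knob that winds the flap's balance spring through a worm; grows clockwise seen from above. Starts slack, at its stop at 0; the pointer then points 57 degrees back from the cabinet's right (-y), at 1.00 straight to the right. It stands on the red mark when this equals 1.00 + bezel. Turning takes about 0.35 N m; the worm stays where it is left
- bezel (a joint): angle (rad) of the brass bezel ring round the dial that carries the red mark: 0 when the mark is at the dial's right side (-y of the cabinet), + further clockwise seen from above. Set beforehand anywhere from -0.4 to 0.4; stiff, and to be left as it is
- pointer_tip (a point): tip of the dial knob's pointer (steel finger under the knob; a white line on the knob's top shows the same direction), 34 mm from the knob's axis, at the height of the dial plate
- adjuster_grip (a point): point on the dial knob's vertical axis at a good gripping height, at (60, -212, 197) mm in the cabinet's frame. The knob is a black fluted cylinder 48 mm in diameter, from 19 mm below to 13 mm above this point; the dial plate, 85 mm wide with its bezel, lies 28 mm below it. Nothing stands beside the knob above its dial: it can be gripped from above at any yaw
- dial_mark (a point): the red mark on the bezel at the edge of the white dial plate, 34 mm from the knob's axis, 5 mm wide. The pointer is on the mark when pointer tip and this point lie together
- flap (a joint): opening angle (rad): 0 shut, sloping 10 degrees down to the front; grows as the front edge swings up and back; stop at 1.55. Balance point: 0.90 with the adjuster at 1.00 (flap rising 42 degrees to the front), 0.04 lower per rad more (0.88 to 0.92 on the mark). Below it the flap drops shut, above it the spring swings it up. Force at the ball: up to 1 N, 0.3 N at 0.1 rad from balance
- flap_hinge (a point): middle of the flap's level hinge line along the cabinet's y, fixed at (90, 0, 158) mm in the cabinet's frame. The flap is a 3 mm sheet, 324 mm wide, reaching 232 mm from the hinge
- flap_pull (a point): centre of the black ball pull, 34 mm in diameter on a 12 mm stem, on top of the flap at mid width near its front edge: 188 mm from the hinge along the flap and 40 mm above its middle plane; 21 mm free under the ball. Gripped across the cabinet's y, the ball turns between the pads as the flap swings, so a hand pointing straight down can follow it
- surface_plate: cast-iron surface plate block, 200 x 150 x 50 mm, 6 kg, loose; origin at the centre of its underside. A bystander
- dial_indicator: brass dial indicator (dial 52 mm) on a 145 mm column stand with a 60 mm round iron foot, standing loose on the surface plate; origin at the centre of the foot's underside. A bystander
- straight_edge: blued steel straight edge, 300 x 32 x 8 mm, lying loose to the left of the cabinet; origin at the centre of its underside, its length along its x. A bystander
- plug_gauge: nickel-plated double-ended plug gauge with square ebony handle, 147 mm long along its x, 22 mm thick, lying loose; origin under its handle's middle. A bystander
- ring_gauge: nickel-plated ring gauge, 72 mm outside, 24 mm high, lying loose; origin at the centre of its underside. A bystander

How it is judged:
By the outcome, as a careful person would: the job done as asked, in the order asked, and still so for the second after the job is handed in, while the arm keeps its last pose, push and grip.
It also fails if it takes over 51 s, if anything falls off the work surface, if the arm or the gripper's body presses on something with over 40 N, if the wrist force passes 120 N, or if a joint passes its speed limit or range.

## Working session

There is one attempt and no reset: what is moved stays moved. The work goes in short steps, Python scripts to look and compute and a shell command to move; the robot and the scene stay as the last step left them, time stands still between calls to the robot, and variables do not carry over. Pictures are saved under pics/ and viewed, and the job is handed in when it is done.

```bash
mkdir -p pics
cat > h.py <<'E'
import numpy as np, cv2
from workcell import r, capture, camera_params, order
def snap(cam,fn):
    im=capture(cam); cv2.imwrite('pics/'+fn,im[:,:,::-1]); return im
def ray(cam,u,v,P=None):
    P=P or camera_params(cam); K=np.array(P['mtx']);E=np.array(P['extrinsics'])
    d=E[:3,:3]@np.linalg.inv(K)@np.array([u,v,1.]); return E[:3,3],d
def onz(cam,u,v,z,P=None):
    o,d=ray(cam,u,v,P); return o+d*(z-o[2])/d[2]
def proj(cam,p,P=None):
    P=P or camera_params(cam); K=np.array(P['mtx']);E=np.array(P['extrinsics'])
    c=E[:3,:3].T@(np.asarray(p,float)-E[:3,3]); q=K@c; return q[:2]/q[2]
E
python3 - <<'E'
from h import *
s=r.read_state(); print({k:np.round(v,3).tolist() for k,v in s.items()})
for c in ('side','top'):
    snap(c,c+'0.png'); print(c,np.round(camera_params(c)['extrinsics'],3).tolist(),np.round(camera_params(c)['mtx'],1).tolist())
E
```

```text
{'time': 0.0, 'joint_positions': [-1.067, 0.69, -0.195, 1.566, 0.157, 0.902, -0.215], 'joint_vel': [0.002, -0.001, 0.002, -0.0, 0.001, -0.0, -0.001], 'effort': [-0.0, -53.961, -1.267, -15.855, 0.009, 0.009, 0.0], 'tcp_pos': [0.283, 0.557, 0.244], 'eef_rot': [[-0.892, 0.453, -0.001], [0.453, 0.892, -0.002], [-0.0, -0.002, -1.0]], 'ft_force': [0.137, 0.173, -1.081], 'torque': [-0.026, 0.01, -0.019], 'opening': 0.085}
side [[-0.982, -0.143, 0.123, 0.3], [-0.188, 0.724, -0.664, 1.07], [0.006, -0.675, -0.737, 1.341], [0.0, 0.0, 0.0, 1.0]] [[589.9, 0.0, 317.6], [0.0, 589.9, 243.5], [0.0, 0.0, 1.0]]
top [[0.002, -0.99, 0.141, 0.376], [-1.0, -0.002, -0.005, 0.005], [0.006, -0.141, -0.99, 1.059], [0.0, 0.0, 0.0, 1.0]] [[433.4, 0.0, 325.2], [0.0, 433.4, 245.1], [0.0, 0.0, 1.0]]
```

View pics/side0.png

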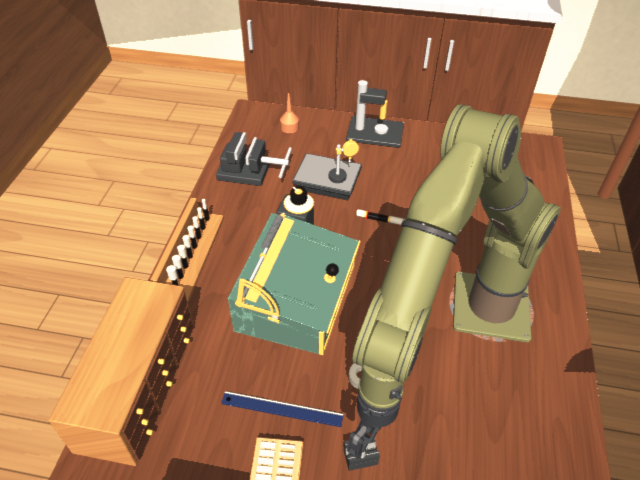

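View pics/top0.png

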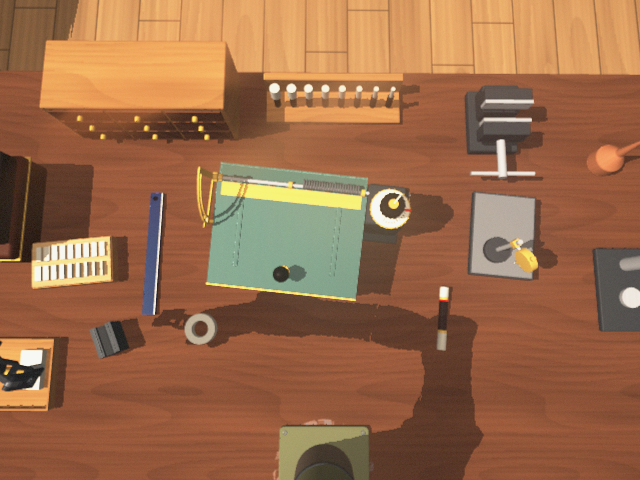

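Run:
```python
from h import *
t=cv2.imread('pics/top0.png'); s=cv2.imread('pics/side0.png')
a=cv2.resize(t[180:240,355:425],None,fx=8,fy=8,interpolation=cv2.INTER_CUBIC)
cv2.imwrite('pics/kt0.png',a)
b=cv2.resize(s[175:300,265:365],None,fx=6,fy=4.8,interpolation=cv2.INTER_CUBIC)
cv2.imwrite('pics/ks0.png',b)
h=cv2.cvtColor(t,cv2.COLOR_BGR2HSV)
# ball: dark
for nm,im,(x0,x1,y0,y1) in (('top',t,(268,292,262,286)),('side',s,(322,344,258,282)),('topknob',t,(375,412,188,226))):
    m=(im[y0:y1,x0:x1].max(2)<50).astype(np.uint8)
    n,l,st,c=cv2.connectedComponentsWithStats(m); i=1+st[1:,4].argmax(); print(nm,c[i]+[x0,y0],st[i])
m=((h[...,1]>150)&((h[...,0]<6)|(h[...,0]>174))&(h[...,2]>120)).astype(np.uint8)
sub=m[180:240,360:425]; n,l,st,c=cv2.connectedComponentsWithStats(sub); print([(c[i]+[360,180],st[i,4]) for i in range(1,n)])
```

```text
top [284.6 276.6] [14 11  6  8 15]
side [332.02150538 269.17204301] [ 5  6 11 11 93]Traceback (most recent call last):
  File "<stdin>", line 11, in <module>
ValueError: attempt to get argmax of an empty sequence
```

View pics/kt0.png

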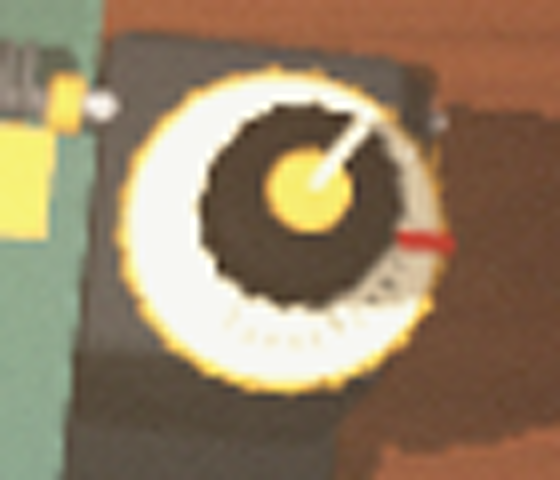

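View pics/ks0.png

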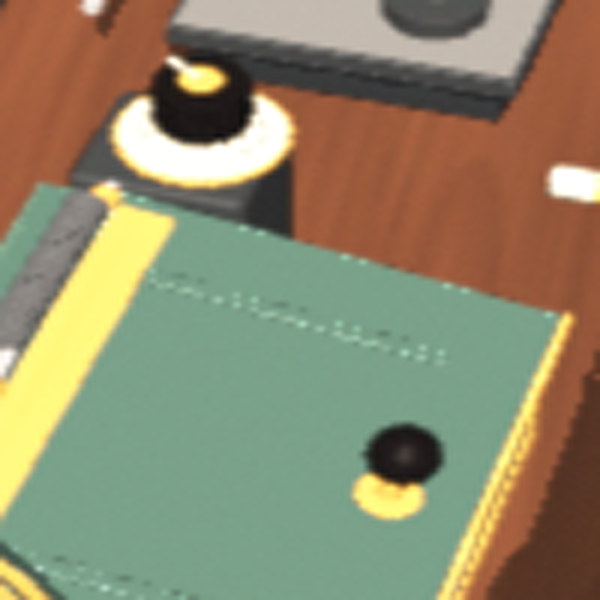

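Run:
```python
from h import *
print('knobtop',onz('top',393.6,204,.211), onz('side',298.7,191.5,.211))
dc=onz('top',390.6,208.9,.169); mk=onz('top',408.1,210.1,.169)
print('dial',dc,'mark',mk,np.linalg.norm(mk-dc))
b1=onz('side',332.2,269.8,.165); print('ball side',b1,'proj top',proj('top',b1), onz('top',281,273.5,.165))
w0=onz('top',393.6+.3,204-.5,.211); w1=onz('top',355+372/8,180+117/8,.211); print('white line dir',np.degrees(np.arctan2(*(w1-w0)[[1,0]])))
# flap front edge top corners z at front: 232mm
z=.158-.232*np.sin(np.radians(10))
print(onz('top',206.5,284,z),onz('top',355,300,z))
```

```text
knobtop [ 0.58032409 -0.13696547  0.211     ] [ 0.57741907 -0.13332558  0.211     ]
dial [ 0.57990995 -0.13745307  0.169     ] mark [ 0.57744246 -0.1741814   0.169     ] 0.03681111777749522
ball side [0.44064254 0.09418876 0.165     ] proj top [279.32781771 275.10456671] [0.44395932 0.09079754 0.165     ]
white line dir -40.54400421785502
[0.42452197 0.2559581  0.11771362] [ 0.39076648 -0.0649146   0.11771362]
```

```bash
python3 -m handwheel '[[[0,0,-0.06,0,0,0,0.085],[-0.03,-0.025,-0.12,0,0,0,0.085],[-0.08,-0.065,-0.16,0,0,0,0.085],[-0.125,-0.105,-0.16,0,0,0,0.085],[-0.17,-0.145,-0.16,0,0,0,0.085],[-0.215,-0.18,-0.16,0,0,0,0.085],[-0.26,-0.22,-0.16,0,0,0,0.085],[-0.305,-0.255,-0.16,0,0,0,0.085],[-0.35,-0.295,-0.16,0,0,0,0.085],[-0.40,-0.335,-0.16,0,0,0,0.085]]]'; python3 -c "
from h import *
s=r.read_state();print(s['joint_positions'],s['eef_rot'])"
```

```text
time: 1.35
tcp_pos: [0.4874, 0.0771, 0.4051]
eef_rot: [[-0.892, 0.452, -0.0], [0.452, 0.892, 0.0], [0.0, -0.0, -1.0]]
ft_force: [1.2, -0.3, 0.8]
opening: 0.0849
[-0.17038807  0.33350243 -0.11478763  1.70150396  0.04156115  1.10933137
  0.80415165] [[-8.91923440e-01  4.52186237e-01 -4.29338573e-04]
 [ 4.52186203e-01  8.91923542e-01  1.79528948e-04]
 [ 4.64117701e-04 -3.40149025e-05 -9.99999892e-01]]
```

```bash
python3 -m handwheel '[[[-0.045,-0.037,0,0,0,0,0.085],[-0.09,-0.075,0.0,0,0,0,0.085],[-0.135,-0.112,0.0,0,0,0,0.085],[-0.178,-0.148,0.02,0,0,0,0.085],[-0.178,-0.148,0.06,0,0,0,0.085],[-0.178,-0.148,0.06,0,0,0,0.085]]]'
python3 - <<'E'
from h import *
P=camera_params('wrist');im=snap('wrist','w1.png'); np.save('Pw1.npy',P,allow_pickle=True); print(P, r.read_state()['joint_positions'])
print(proj('wrist',[.579,-.1355,.211],P))
E
```

```text
time: 2.1
tcp_pos: [0.5767, -0.1335, 0.342]
eef_rot: [[-0.891, 0.453, -0.008], [0.453, 0.891, 0.002], [0.008, -0.002, -1.0]]
ft_force: [0.4, 0.5, 0.8]
opening: 0.0849
{'mtx': array([[394.17189013,   0.        , 321.77406402],
       [  0.        , 394.17189013, 231.71453624],
       [  0.        ,   0.        ,   1.        ]]), 'extrinsics': array([[ 0.45268617,  0.84956736,  0.27075918,  0.50591749],
       [ 0.89166876, -0.43082324, -0.13898975, -0.09702835],
       [-0.00143181,  0.30434624, -0.9525604 ,  0.4708291 ],
       [ 0.        ,  0.        ,  0.        ,  1.        ]])} [ 0.18216909  0.54151927 -0.05769248  1.5292454   0.0328657   1.07531783
  1.21880807]
[320.54732987 231.11451858]
```

View pics/w1.png

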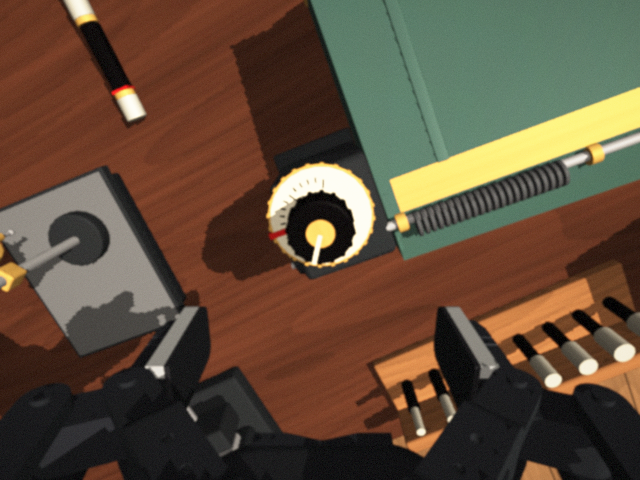

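```bash
cat > mark.py <<'E'
from h import *
import sys
def analyse(fn,P,box):
    t=cv2.imread('pics/'+fn); x0,x1,y0,y1=box
    h=cv2.cvtColor(t,cv2.COLOR_BGR2HSV)
    cr=slice(y0,y1),slice(x0,x1)
    m=((h[...,1]>140)&((h[...,0]<8)|(h[...,0]>172))&(h[...,2]>130)).astype(np.uint8)[cr]
    n,l,st,c=cv2.connectedComponentsWithStats(m); red=[(c[i]+[x0,y0],st[i,4]) for i in range(1,n)]
    m=((h[...,1]>120)&(h[...,0]>15)&(h[...,0]<32)&(h[...,2]>130)).astype(np.uint8)[cr]
    n,l,st,c=cv2.connectedComponentsWithStats(m); brass=[(c[i]+[x0,y0],st[i]) for i in range(1,n) if st[i,4]>30]
    cv2.imwrite('pics/z_'+fn,cv2.resize(t[cr],None,fx=5,fy=5,interpolation=cv2.INTER_CUBIC)[:600,:800])
    return red,brass
if __name__=='__main__':
    P=np.load('Pw1.npy',allow_pickle=True).item()
    print(analyse('w1.png',P,(260,385,155,275)))
E
python3 mark.py
```

```text
([(array([276.88372093, 233.90697674]), np.int32(86)), (array([381., 271.]), np.int32(1))], [(array([325.33032258, 206.16645161]), array([  6,   7, 110, 106, 775], dtype=int32)), (array([320.31848185, 232.31188119]), array([ 45,  64,  31,  30, 606], dtype=int32)), (array([284.34693878, 249.7755102 ]), array([14, 84, 24, 21, 49], dtype=int32))])
```

View pics/z_w1.png

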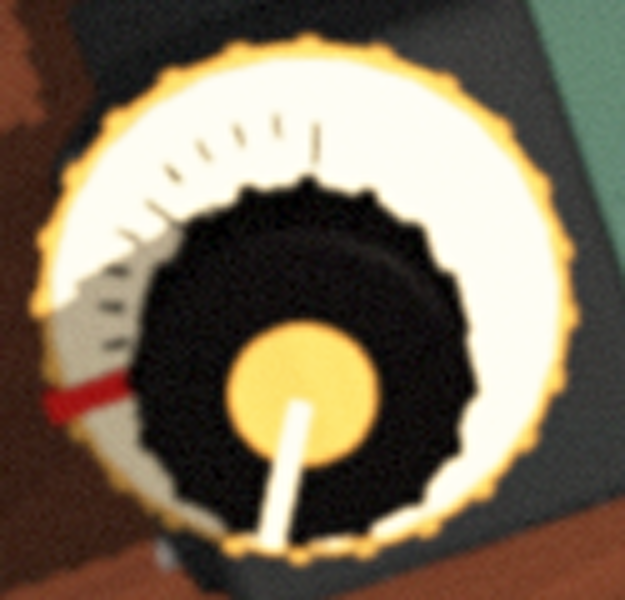

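Run:
```python
from h import *
P=np.load('Pw1.npy',allow_pickle=True).item()
kn=onz('wrist',320.3,232.5,.211,P); print('knob',kn)
print('axis proj at dial',proj('wrist',[kn[0],kn[1],.169],P))
# ring ellipse fit
t=cv2.imread('pics/w1.png');h=cv2.cvtColor(t,cv2.COLOR_BGR2HSV)
m=((h[...,1]>110)&(h[...,0]>15)&(h[...,0]<34)&(h[...,2]>110)).astype(np.uint8); M=np.zeros_like(m);M[155:275,260:385]=m[155:275,260:385]
ys,xs=np.nonzero(M); W=np.array([onz('wrist',x,y,.17,P)[:2] for x,y in zip(xs,ys)])
c=np.array([.579,-.1355]); d=np.linalg.norm(W-c,axis=1); W=W[(d>.033)&(d<.05)]
from scipy.optimize import least_squares
f=least_squares(lambda p:np.hypot(*(W-p[:2]).T)-p[2],[*c,.04],loss='soft_l1',f_scale=.002).x; print('ring',f)
for q in ((268.6,236.5),(276.9,233.9),(286,231.5)):
    mk=onz('wrist',*q,.170,P)[:2]
    for cc in (f[:2],kn[:2]): v=mk-cc; print('mark',mk,np.hypot(*v),np.degrees(np.arctan2(v[1],v[0])))
a=onz('wrist',260+300/5,155+400/5,.211,P);b=onz('wrist',260+272/5,155+545/5,.211,P)
print('line',np.degrees(np.arctan2(*(b-a)[[1,0]])), np.degrees(np.arctan2(*(b-kn)[[1,0]])))
# cabinet yaw: spring band edges, hinge
a=onz('wrist',393,183,.15,P);b=onz('wrist',640,95,.15,P);print('band',np.degrees(np.arctan2(*(b-a)[[1,0]])))
```

```text
knob [ 0.57981972 -0.1361093   0.211     ]
axis proj at dial [320.56418618 216.29961419]
ring [ 0.57983506 -0.13598023  0.04168651]
mark [ 0.57568249 -0.18090492] 0.045116204843419355 -95.28108126732364
mark [ 0.57568249 -0.18090492] 0.04498626978190458 -95.27675574964155
mark [ 0.57677597 -0.17388483] 0.03802784529746242 -94.61405801798718
mark [ 0.57677597 -0.17388483] 0.03789795876764509 -94.6066369440386
mark [ 0.57830249 -0.16640341] 0.030461760894119047 -92.88383913496219
mark [ 0.57830249 -0.16640341] 0.03033208275807939 -92.86716326537064
line -37.386777712419246 -37.088366917507635
band 83.25913951650868
```

```bash
python3 -m handwheel '[[[-0.001,0,0.05,0,0,0,0.085],[-0.001,0,0.10,0,0,0,0.085],[-0.001,0,0.135,0,0,0,0.085],[-0.001,0,0.147,0,0,0,0.085],[-0.001,0,0.148,0,0,0,0.085],[-0.001,0,0.148,0,0,0,0.04],[-0.001,0,0.148,0,0,0,0.04],[-0.001,0,0.148,0,0,0,0.04],[-0.001,0,0.148,0,0,0,0.04]]]' 70
```

```text
time: 3.28
tcp_pos: [0.5798, -0.1366, 0.1994]
eef_rot: [[-0.891, 0.454, 0.001], [0.454, 0.891, -0.003], [-0.003, -0.002, -1.0]]
ft_force: [-4.3, -4.0, 8.2]
opening: 0.0457
```

```bash
python3 -m handwheel '[[[0,0,0,0,0,6,0.04],[0,0,0,0,0,12,0.04],[0,0,0,0,0,18,0.04],[0,0,0,0,0,25,0.04],[0,0,0,0,0,32,0.04],[0,0,0,0,0,39,0.04],[0,0,0,0,0,46,0.04],[0,0,0,0,0,51,0.04],[0,0,0,0,0,55,0.04],[0,0,0,0,0,55,0.04]]]'
python3 - <<'E'
from h import *
snap('top','t2.png');P=camera_params('wrist');snap('wrist','w2.png')
s=r.read_state();R=np.array(s['eef_rot']);print(np.degrees(np.arctan2(R[1,1],R[0,1])),s['torque'],s['joint_positions'])
t=cv2.imread('pics/w2.png');p=proj('wrist',[.58,-.136,.169],P);print(p)
x,y=p.astype(int)
cv2.imwrite('pics/zw2.png',cv2.resize(t[max(0,y-70):y+70,x-80:x+80],None,fx=4,fy=4,interpolation=cv2.INTER_CUBIC))
E
```

```text
time: 4.53
tcp_pos: [0.5808, -0.1357, 0.1994]
eef_rot: [[-0.139, 0.99, 0.003], [0.99, 0.139, -0.002], [-0.003, 0.003, -1.0]]
ft_force: [-0.4, -2.6, 7.2]
opening: 0.0462
8.021889283280105 [-0.47593799  0.57206682 -0.04870031] [ 0.0220707   0.71712992  0.22747427  1.71871873 -0.22263083  0.72739005
  0.50176867]
[319.88722816 292.8218018 ]
```

View pics/w2.png

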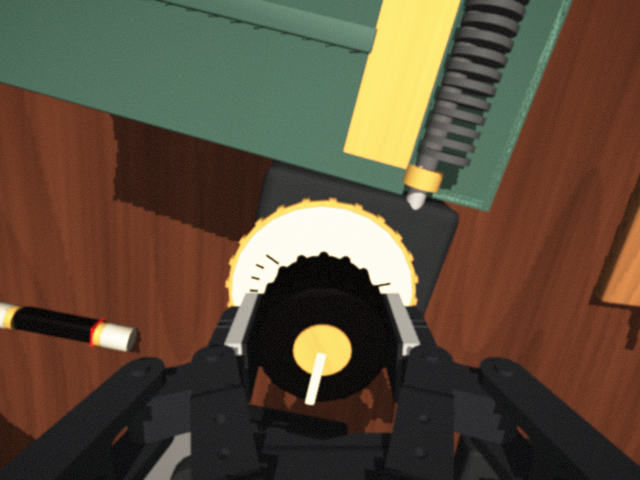

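```bash
python3 -m handwheel '[[[0,0,0,0,0,55,0.085],[0,0,0,0,0,0,0.085],[0,0,0,0,0,0,0.085],[0,0,-0.05,0,0,0,0.085],[0,0,-0.10,0,0,0,0.085],[0,0,-0.15,0,0,0,0.085],[0,0,-0.15,0,0,0,0.085],[0,0,-0.15,0,0,0,0.085]]]' ; echo
```

```text
time: 5.62
tcp_pos: [0.5795, -0.1337, 0.347]
eef_rot: [[-0.139, 0.99, -0.0], [0.99, 0.139, 0.001], [0.001, -0.0, -1.0]]
ft_force: [-0.3, -0.2, 0.2]
opening: 0.0849
```

Run:
```python
from h import *
P=camera_params('wrist');snap('wrist','w3.png');np.save('Pw3.npy',P,allow_pickle=True)
t=cv2.imread('pics/w3.png');p=proj('wrist',[.58,-.136,.169],P);print(p, r.read_state()['time'])
x,y=p.astype(int)
print(x-70,y-65)
cv2.imwrite('pics/zw3.png',cv2.resize(t[y-65:y+65,x-70:x+70],None,fx=4.5,fy=4.5,interpolation=cv2.INTER_CUBIC))
```

```text
[322.35900048 211.09040289] 5.675
252 146
```

View pics/zw3.png

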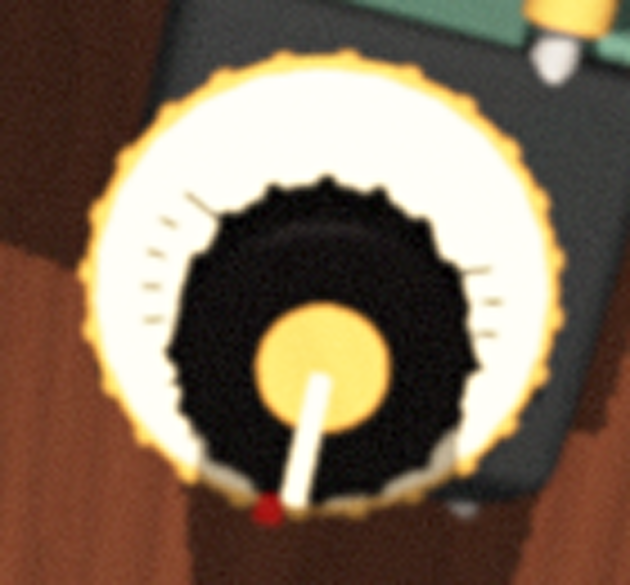

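```bash
cat > ang.py <<'E'
from h import *
def go(fn,P,off,f,c,a,b,ms):
    px=lambda q:(off[0]+(q[0]+.5)/f-.5,off[1]+(q[1]+.5)/f-.5)
    kn=onz('w',*px(c),.211,P);A=onz('w',*px(a),.211,P);B=onz('w',*px(b),.211,P)
    g=lambda v:np.degrees(np.arctan2(v[1],v[0]))
    print('knob',kn,'line',g(B-A),g(B-kn))
    for m in ms:
        for z in(.168,.171):
            M=onz('w',*px(m),z,P);print('mark',M,np.hypot(*(M-kn)[:2]),g(M-kn))
E
python3 - <<'E'
from ang import *
P=np.load('Pw3.npy',allow_pickle=True).item()
go('w3',P,(252,146),4.5,(322,367),(320,380),(294,502),[(268,509),(268,518)])
t=cv2.imread('pics/w2.png')
P2=None
E
```

```text
knob [ 0.58060867 -0.13622779  0.211     ] line -93.40203717346434 -93.10957914339401
mark [ 0.57652591 -0.17853178  0.168     ] 0.042500544976938455 -95.51253293216215
mark [ 0.57644667 -0.17731425  0.171     ] 0.04129672276581193 -95.78424594474177
mark [ 0.57676338 -0.18032619  0.168     ] 0.044265732183245005 -94.98346570618743
mark [ 0.57668181 -0.17909114  0.171     ] 0.0430428479730932 -95.23444319183304
```

```bash
cat >> ang.py <<'E'
from scipy.optimize import least_squares
def ring(fn,P,z=.170):
    t=cv2.imread('pics/'+fn);h=cv2.cvtColor(t,cv2.COLOR_BGR2HSV)
    x,y=proj('w',[.58,-.136,z],P).astype(int)
    M=np.zeros(h.shape[:2],bool);M[max(y-75,0):y+75,x-75:x+75]=1
    b=M&(h[...,1]>110)&(h[...,0]>15)&(h[...,0]<34)&(h[...,2]>100)
    rd=M&(h[...,1]>140)&((h[...,0]<8)|(h[...,0]>172))&(h[...,2]>90)
    W=lambda m:np.array([onz('w',x,y,z,P)[:2] for y,x in zip(*np.nonzero(m))])
    B=W(b);c=np.array([.58,-.136])
    # outer boundary per angle bin
    d=B-c;rr=np.hypot(*d.T);an=np.degrees(np.arctan2(d[:,1],d[:,0]));k=(rr>.034)&(rr<.05);pts=[]
    for a in range(-180,180,6):
        s=k&(an>=a)&(an<a+6)
        if s.sum()>3: pts.append(B[s].mean(0))
    B=np.array(pts)
    f=least_squares(lambda p:np.hypot(*(B-p[:2]).T)-p[2],[*c,.04],loss='soft_l1',f_scale=.001).x
    # dial white
    R_=W(rd);v=R_-f[:2];q=np.hypot(*v.T);k=(q>.025)&(q<.05)
    print(fn,'ring',f,len(B),'red n',k.sum(),'r',q[k].mean(),'ang',np.degrees(np.arctan2(v[k,1].mean(),v[k,0].mean())),'r range',q[k].min(),q[k].max())
E
python3 - <<'E'
from ang import *
ring('w1.png',np.load('Pw1.npy',allow_pickle=True).item())
ring('w3.png',np.load('Pw3.npy',allow_pickle=True).item())
E
```

```text
w1.png ring [ 0.57984332 -0.13597461  0.04169384] 58 red n 109 r 0.03899627080411816 ang -91.51572652120143 r range 0.031126126480792934 0.049701235033872894
w3.png ring [ 0.58058475 -0.13555904  0.04175507] 59 red n 60 r 0.04399476936097709 ang -108.27003619677106 r range 0.0396384721242112 0.04970574218079302
```

```bash
python3 -m handwheel '[[[-0.05,0,0,0,0,0,0.085],[-0.10,0,0,0,0,0,0.085],[-0.10,0,0,0,0,0,0.085],[-0.10,0,0,0,0,0,0.085]]]'
python3 - <<'E'
from ang import *
P=camera_params('wrist');snap('wrist','w4.png');np.save('Pw4.npy',P,allow_pickle=True)
t=cv2.imread('pics/w4.png');p=proj('wrist',[.58,-.136,.169],P);print(p, r.read_state()['time'])
x,y=p.astype(int);y0=y-65
print(x-70,y0,t.shape)
cv2.imwrite('pics/zw4.png',cv2.resize(t[y0:y+65,x-70:x+70],None,fx=4.5,fy=4.5,interpolation=cv2.INTER_CUBIC))
ring('w4.png',P)
E
```

```text
time: 6.18
tcp_pos: [0.5935, -0.2322, 0.3457]
eef_rot: [[-0.14, 0.99, -0.003], [0.99, 0.14, 0.002], [0.003, -0.002, -1.0]]
ft_force: [-0.4, 0.8, -0.8]
opening: 0.0849
[322.91360688  78.85466874] 6.225
252 13 (480, 640, 3)
w4.png ring [ 0.580672   -0.13675031  0.04176955] 59 red n 118 r 0.039048549210343064 ang -97.0641714406486 r range 0.030434975904996695 0.04994386537395542
```

View pics/zw4.png

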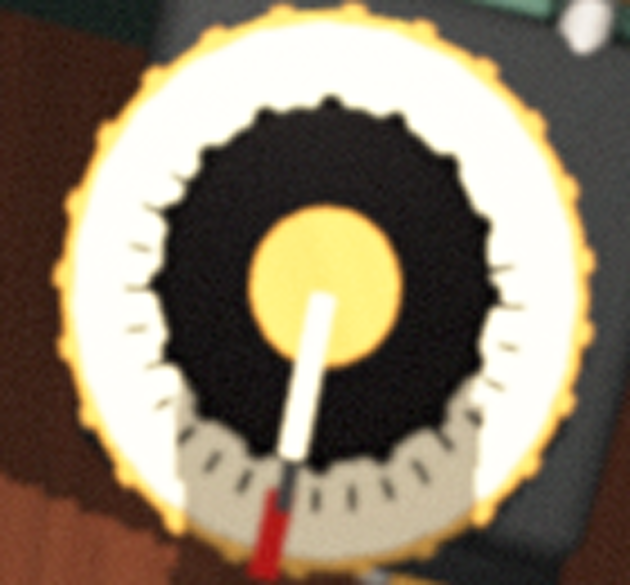

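Run:
```python
from ang import *
P=np.load('Pw4.npy',allow_pickle=True).item()
go('w4',P,(252,13),4.5,(325,286),(322,300),(292,455),[])
px=lambda q:(252+(q[0]+.5)/4.5-.5,13+(q[1]+.5)/4.5-.5)
c=np.array([.580672,-.13675])
for n,q in (('ptr',(288.5,475)),('ptrtip',(287,500)),('mk',(281,497)),('mkend',(265,576))):
    M=onz('w',*px(q),.17,P)[:2]-c;print(n,np.hypot(*M),np.degrees(np.arctan2(M[1],M[0])))
t=cv2.imread('pics/w4.png')
cv2.imwrite('pics/zz4.png',cv2.resize(t[110:145,295:335],None,fx=15,fy=15,interpolation=cv2.INTER_CUBIC))
```

```text
knob [ 0.58070044 -0.13664771  0.211     ] line -93.56520237413572 -93.66369488033487
ptr 0.027081967917295436 -94.43139083444999
ptrtip 0.031029305237081188 -93.32141598173409
mk 0.030773984170198075 -95.30518490697614
mkend 0.04384893209334213 -94.94679694930993
```

View pics/zz4.png

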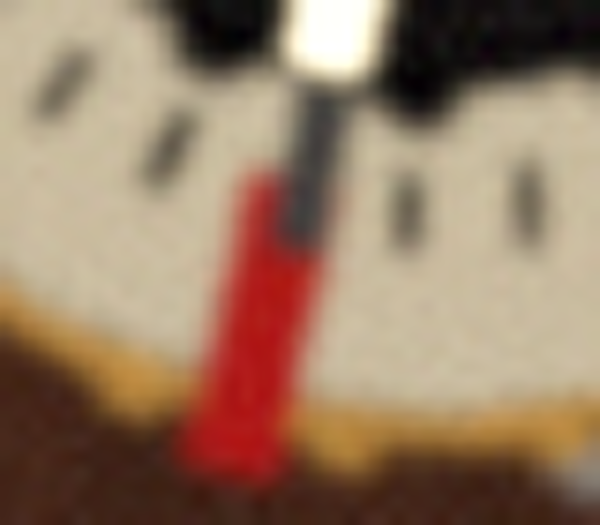

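```bash
python3 -m handwheel '[[[0.05,0,0,0,0,0,0.085],[0.10,0,0,0,0,0,0.085],[0.10,0.001,0.05,0,0,0,0.085],[0.10,0.001,0.10,0,0,0,0.085],[0.10,0.001,0.145,0,0,0,0.085],[0.10,0.001,0.15,0,0,0,0.085],[0.10,0.001,0.15,0,0,0,0.04],[0.10,0.001,0.15,0,0,0,0.04],[0.10,0.001,0.15,0,0,0,0.04],[0.10,0.001,0.15,0,0,0,0.04]]]'; python3 -m handwheel '[[[0,0,0,0,0,1,0.04],[0,0,0,0,0,2,0.04],[0,0,0,0,0,2.5,0.04],[0,0,0,0,0,2.5,0.04]]]'; python3 -c "
from h import *
s=r.read_state();R=s['eef_rot'];print(np.degrees(np.arctan2(R[1,1],R[0,1])),s['torque'])"
```

```text
time: 7.48
tcp_pos: [0.5807, -0.1342, 0.1997]
eef_rot: [[-0.14, 0.99, 0.001], [0.99, 0.14, -0.0], [-0.0, 0.001, -1.0]]
ft_force: [-4.2, 0.9, 6.6]
opening: 0.0458
time: 7.98
tcp_pos: [0.5809, -0.1342, 0.1997]
eef_rot: [[-0.098, 0.995, 0.001], [0.995, 0.098, -0.0], [-0.0, 0.001, -1.0]]
ft_force: [-3.4, -0.0, 6.2]
opening: 0.0456
5.6049478611903085 [0.07408274 0.75955907 0.17614932]
```

Now release without turning, rise and shift for the same check view.

```bash
python3 -m handwheel '[[[0,0,0,0,0,0,0.085],[0,0,0,0,0,0,0.085],[0,0,0,0,0,0,0.085],[0,0,-0.05,0,0,0,0.085],[0,0,-0.10,0,0,0,0.085],[-0.04,0,-0.15,0,0,0,0.085],[-0.10,0,-0.15,0,0,0,0.085],[-0.10,0,-0.15,0,0,0,0.085],[-0.10,0,-0.15,0,0,0,0.085]]]'
python3 - <<'E'
from ang import *
P=camera_params('wrist');snap('wrist','w5.png')
t=cv2.imread('pics/w5.png');p=proj('wrist',[.5806,-.1365,.169],P);print(p, r.read_state()['time'])
x,y=p.astype(int)
cv2.imwrite('pics/zz5.png',cv2.resize(t[y+15:y+65,x-40:x+30],None,fx=11,fy=11,interpolation=cv2.INTER_CUBIC))
E
```

```text
time: 9.1
tcp_pos: [0.5905, -0.233, 0.3467]
eef_rot: [[-0.097, 0.995, -0.001], [0.995, 0.097, 0.001], [0.001, -0.001, -1.0]]
ft_force: [0.0, 0.3, 0.1]
opening: 0.0853
[321.76129796  78.76343621] 9.15
```

View pics/zz5.png

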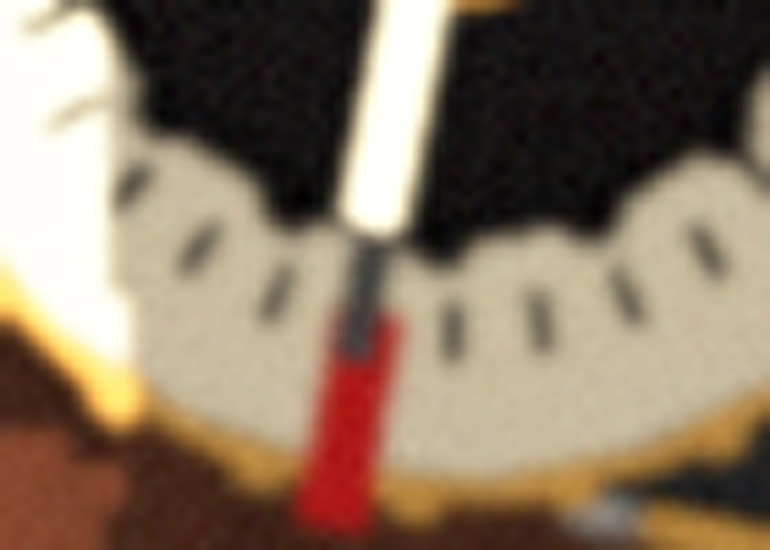

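View pics/w5.png

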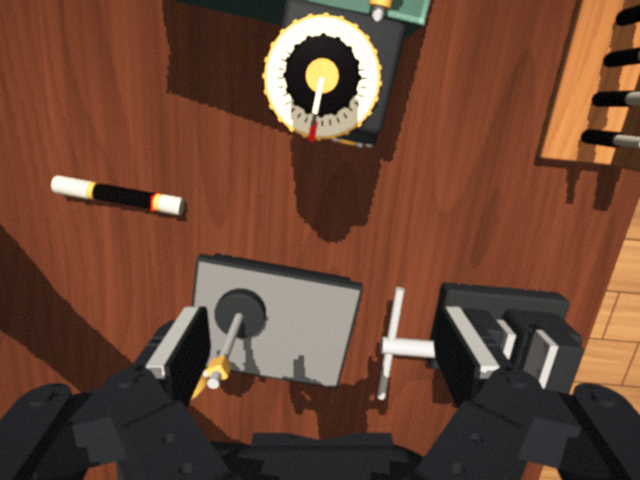

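```bash
python3 -m handwheel '[[[0.035,-0.012,0,0,0,-9,0.085],[0.08,-0.027,0,0,0,-19,0.085],[0.125,-0.043,0,0,0,-29,0.085],[0.17,-0.058,0,0,0,-39,0.085],[0.215,-0.073,0,0,0,-49,0.085],[0.26,-0.088,0,0,0,-59,0.085],[0.30,-0.102,0,0,0,-69,0.085],[0.338,-0.115,0,0,0,-78,0.085],[0.338,-0.115,0,0,0,-78,0.085],[0.338,-0.115,0,0,0,-78,0.085]]]'
python3 - <<'E'
from h import *
P=camera_params('wrist');snap('wrist','w6.png');np.save('Pw6.npy',P,allow_pickle=True)
s=r.read_state();R=s['eef_rot'];print(np.degrees(np.arctan2(R[1,1],R[0,1])),s['joint_positions'],s['tcp_pos'])
print(proj('wrist',[.4429,.0924,.1648],P))
E
```

```text
time: 10.4
tcp_pos: [0.4431, 0.092, 0.3473]
eef_rot: [[-0.994, 0.111, -0.0], [0.111, 0.994, -0.0], [-0.0, -0.0, -1.0]]
ft_force: [0.1, -0.6, 0.1]
opening: 0.0851
83.52735869652822 [-0.23255282  0.32646178 -0.10107412  1.91196135  0.04175221  0.90523903
  1.10371121] [0.44335671 0.0913585  0.34724802]
[321.61130788 206.25381683]
```

View pics/w6.png

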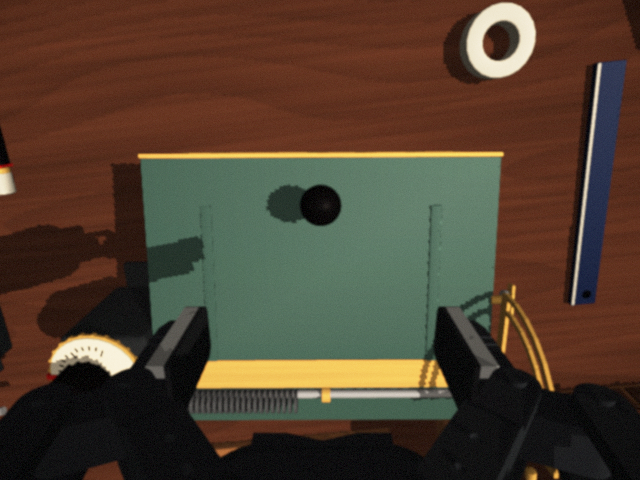

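```bash
python3 -m handwheel '[[[0,0,0.05,0,0,0,0.085],[0,0,0.10,0,0,0,0.085],[0,0,0.15,0,0,0,0.085],[0,0,0.18,0,0,0,0.085],[0,0,0.187,0,0,0,0.085],[0,0,0.187,0,0,0,0.025],[0,0,0.187,0,0,0,0.025],[0,0,0.187,0,0,0,0.025],[0,0,0.187,0,0,0,0.025],[0,0,0.187,0,0,0,0.025]]]' 30
python3 - <<'E'
import numpy as np
from h import *
snap('wrist','w7.png'); snap('side','s7.png')
f0=.188*np.cos(-.1745)-.04*np.sin(-.1745);u0=.188*np.sin(-.1745)+.04*np.cos(-.1745)
for th in list(np.arange(0,1.06,.1))+[.813,.85,.9,1.03]:
    p=th-.1745;print(round(th,3),round((.188*np.cos(p)-.04*np.sin(p)-f0),4),round(-(.188*np.sin(p)+.04*np.cos(p)-u0),4))
E
```

```text
time: 11.7
tcp_pos: [0.4439, 0.0907, 0.1615]
eef_rot: [[-0.994, 0.113, 0.002], [0.113, 0.994, -0.001], [-0.002, -0.001, -1.0]]
ft_force: [-0.1, -3.3, 6.4]
opening: 0.0319
0.0 0.0 -0.0
0.1 -0.0016 -0.0191
0.2 -0.0052 -0.038
0.3 -0.0106 -0.0565
0.4 -0.0178 -0.0743
0.5 -0.0268 -0.0913
0.6 -0.0374 -0.1073
0.7 -0.0495 -0.1222
0.8 -0.0631 -0.1357
0.9 -0.078 -0.1479
1.0 -0.094 -0.1585
0.813 -0.065 -0.1374
0.85 -0.0704 -0.142
0.9 -0.078 -0.1479
1.03 -0.099 -0.1614
```

View pics/w7.png

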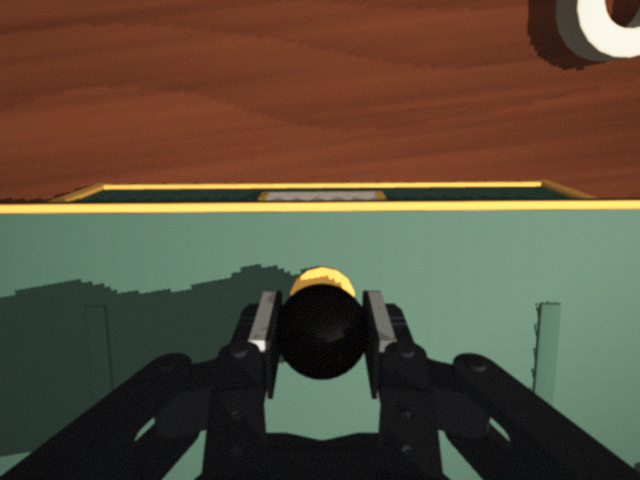

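View pics/s7.png

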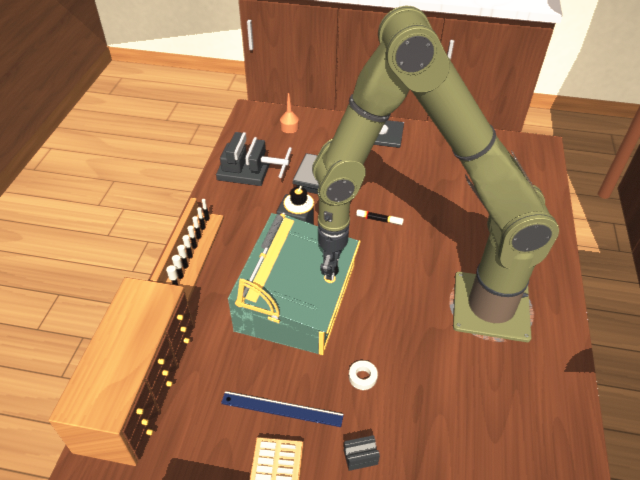

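```bash
python3 -m handwheel '[[[-0.0005,0,-0.0095,0,0,0,0.025],[-0.0016,0,-0.019,0,0,0,0.025],[-0.003,0,-0.0285,0,0,0,0.025],[-0.005,0,-0.038,0,0,0,0.025],[-0.008,0,-0.047,0,0,0,0.025],[-0.0105,0,-0.0565,0,0,0,0.025],[-0.014,0,-0.0655,0,0,0,0.025],[-0.018,0,-0.0745,0,0,0,0.025],[-0.022,0,-0.083,0,0,0,0.025],[-0.027,0,-0.0915,0,0,0,0.025]]]'
python3 - <<'E'
from h import *
P=camera_params('wrist');snap('wrist','w8.png'); snap('side','s8.png')
h=np.array([.6337,.0710]);s=r.read_state();t=np.array(s['tcp_pos']);f=-(t[:2]-h)@np.array([.9938,-.1115]);u=t[2]+.005-.158
print(t,f,u,'theta',np.arctan2(u,f)-np.arctan2(.04,.188)+.1745,np.hypot(f,u))
E
```

```text
time: 13.05
tcp_pos: [0.4693, 0.088, 0.2522]
eef_rot: [[-0.994, 0.112, -0.002], [0.112, 0.994, -0.001], [0.002, -0.001, -1.0]]
ft_force: [-1.2, -4.7, -1.6]
opening: 0.0321
[0.46973913 0.08790164 0.25260769] 0.16482884462355754 0.09960769317026599 theta 0.5084426317398099 0.19258826692880002
```

View pics/w8.png

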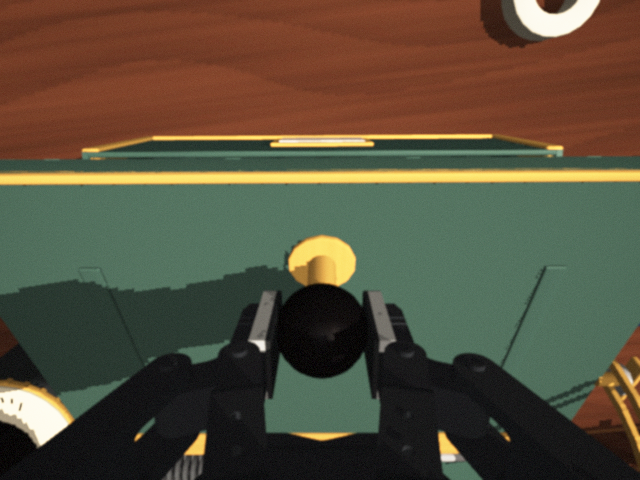

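View pics/s8.png

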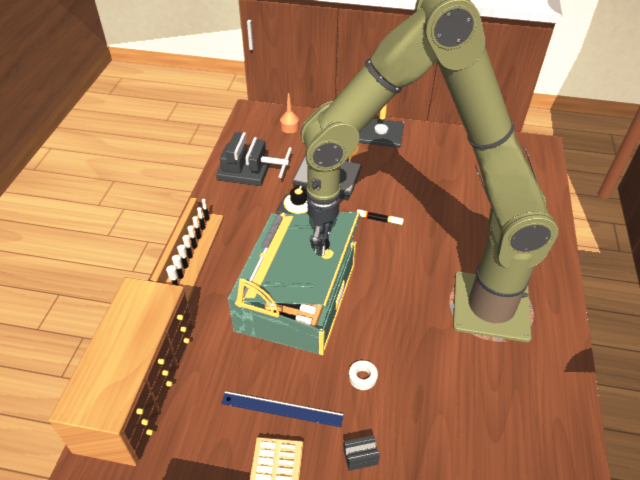

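```bash
python3 -m handwheel '[[[-0.005,0,-0.008,0,0,0,0.025],[-0.0105,0,-0.016,0,0,0,0.025],[-0.0165,0,-0.0235,0,0,0,0.025],[-0.0225,0,-0.031,0,0,0,0.025],[-0.0295,0,-0.038,0,0,0,0.025],[-0.0365,0,-0.0445,0,0,0,0.025],[-0.0435,0,-0.0505,0,0,0,0.025],[-0.0475,0,-0.054,0,0,0,0.025],[-0.051,0,-0.0565,0,0,0,0.025],[-0.051,0,-0.0565,0,0,0,0.025]]]'
cat > th.py <<'E'
from h import *
H=np.array([.6337,.0710,.158]);F=np.array([-.9938,.1115,0])
def edge(P,u,v):
    o,d=ray('w',u,v,P)
    # ray -> hinge frame (f,z); solve radius .232 (sheet mid)
    a=np.array([(o-H)@F,o[2]-H[2]]);b=np.array([d@F,d[2]])
    k=np.roots([b@b,2*a@b,a@a-.232**2])
    return [float(np.arctan2(*(a+x*b)[::-1]))+.1745 for x in k]
def thtcp():
    t=np.array(r.read_state()['tcp_pos'])+[0,0,.005];f=(t-H)@F;u=t[2]-H[2]
    return np.arctan2(u,f)-np.arctan2(.04,.188)+.1745,np.hypot(f,u)
E
python3 - <<'E'
from th import *
P=camera_params('wrist');print(thtcp());snap('wrist','w9.png');np.save('Pw9.npy',P,allow_pickle=True)
E
```

```text
time: 14.4
tcp_pos: [0.5209, 0.0824, 0.3089]
eef_rot: [[-0.994, 0.112, -0.0], [0.112, 0.994, -0.001], [0.0, -0.001, -1.0]]
ft_force: [-1.0, -5.1, -0.5]
opening: 0.0321
(np.float64(0.9068631761432057), np.float64(0.19272875958159927))
```

View pics/w9.png

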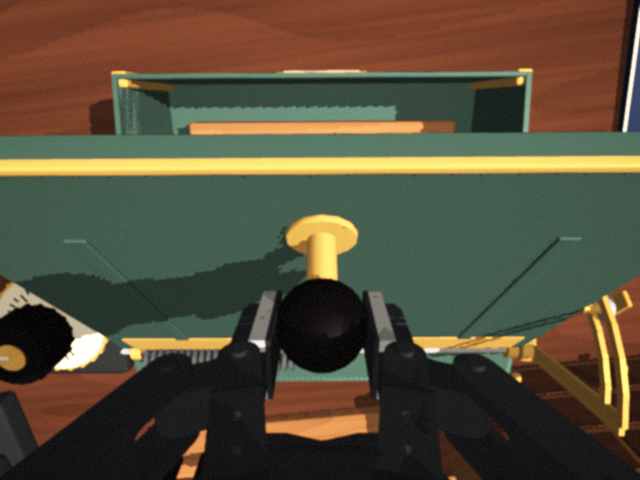

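```bash
cat >> th.py <<'E'
def pt(P,v,along,n,u=322):
    o,d=ray('w',u,v,P);a=np.array([(o-H)@F,o[2]-H[2]]);b=np.array([d@F,d[2]]);R=np.hypot(along,n)
    k=np.roots([b@b,2*a@b,a@a-R*R])
    return [round(float(np.real(np.arctan2(*(a+x*b)[::-1]))-np.arctan2(n,along)+.1745),4) for x in k], np.iscomplexobj(k)
E
python3 - <<'E'
from th import *
P=np.load('Pw9.npy',allow_pickle=True).item()
print('ball',pt(P,325,.188,.04)); 
for n in(.0015,.004,.006): print('flange',n,pt(P,234,.188,n))
for n in(0,.0015): print('edge strip',[pt(P,v,.232,n) for v in (135,158,166,174)])
E
```

```text
ball ([-2.0546, 0.884], False)
flange 0.0015 ([-1.1969, 0.8828], False)
flange 0.004 ([-1.2103, 0.8696], False)
flange 0.006 ([-1.2211, 0.8592], False)
edge strip [([-0.6391, 0.8337], False), ([-0.7958, 0.8791], False), ([-0.8497, 0.8935], False), ([-0.9032, 0.9075], False)]
edge strip [([-0.6455, 0.8273], False), ([-0.8023, 0.8726], False), ([-0.8562, 0.8871], False), ([-0.9097, 0.901], False)]
```

```bash
python3 -m handwheel '[[[-0.004,0,-0.003,0,0,0,0.025],[-0.008,0,-0.0055,0,0,0,0.025],[-0.012,0,-0.008,0,0,0,0.025],[-0.016,0,-0.0105,0,0,0,0.025],[-0.0195,0,-0.0125,0,0,0,0.025],[-0.022,0,-0.014,0,0,0,0.025],[-0.022,0,-0.014,0,0,0,0.025],[-0.022,0,-0.014,0,0,0,0.025],[-0.022,0,-0.014,0,0,0,0.025]]]'
python3 - <<'E'
from th import *
P=camera_params('wrist');print(thtcp());snap('wrist','w10.png');np.save('Pw10.npy',P,allow_pickle=True);snap('side','s10.png')
E
```

```text
time: 15.58
tcp_pos: [0.543, 0.08, 0.3228]
eef_rot: [[-0.994, 0.112, 0.0], [0.112, 0.994, -0.001], [-0.0, -0.001, -1.0]]
ft_force: [-0.5, -5.7, -1.6]
opening: 0.032
(np.float64(1.0431007894849786), np.float64(0.19267777000014477))
```

View pics/w10.png

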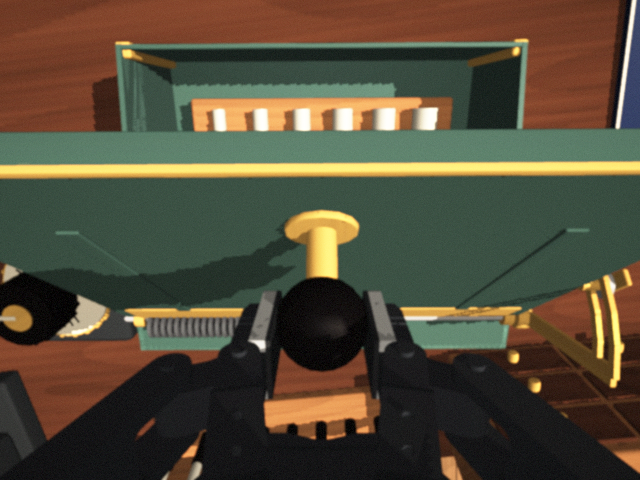

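View pics/s10.png

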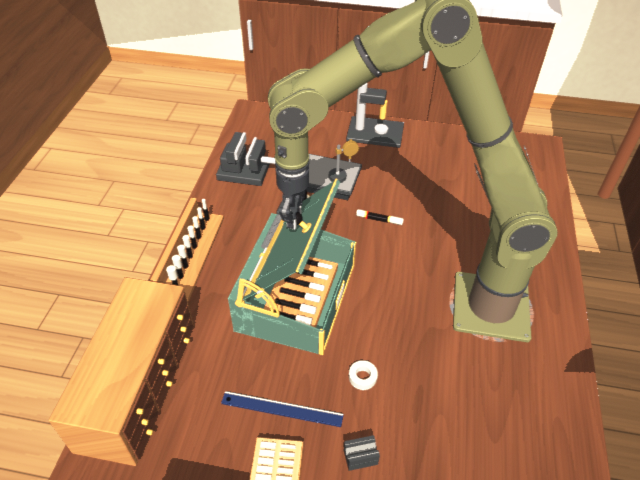

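Run:
```python
from th import *
P=np.load('Pw10.npy',allow_pickle=True).item()
print('ball',pt(P,323.5,.188,.04),'edge',pt(P,171,.232,0),'flange',pt(P,228,.188,.003))
```

```text
ball ([-2.1821, 1.0177], False) edge ([-1.0118, 1.0299], False) flange ([-1.3126, 1.0121], False)
```

```bash
python3 -m handwheel '[[[0.003,0,0.002,0,0,0,0.025],[0.006,0,0.0035,0,0,0,0.025],[0.010,0,0.006,0,0,0,0.025],[0.014,0,0.0085,0,0,0,0.025],[0.018,0,0.0115,0,0,0,0.025],[0.022,0,0.014,0,0,0,0.025],[0.0255,0,0.017,0,0,0,0.025],[0.0295,0,0.02,0,0,0,0.025],[0.0325,0,0.0225,0,0,0,0.025],[0.0345,0,0.0245,0,0,0,0.025]]]'
python3 -m handwheel '[[[0,0,0,0,0,0,0.025],[0,0,0,0,0,0,0.025],[0,0,0,0,0,0,0.025],[0,0,0,0,0,0,0.025]]]'
python3 - <<'E'
from th import *
P=camera_params('wrist');print(thtcp());snap('wrist','w11.png');np.save('Pw11.npy',P,allow_pickle=True);snap('side','s11.png');snap('top','t11.png')
E
```

```text
time: 16.92
tcp_pos: [0.5088, 0.0837, 0.2984]
eef_rot: [[-0.994, 0.112, 0.001], [0.112, 0.994, -0.001], [-0.001, -0.001, -1.0]]
ft_force: [-1.8, -5.1, 1.5]
opening: 0.0319
time: 17.42
tcp_pos: [0.5089, 0.0837, 0.2985]
eef_rot: [[-0.994, 0.112, 0.001], [0.112, 0.994, -0.001], [-0.001, -0.001, -1.0]]
ft_force: [0.3, -5.5, -0.3]
opening: 0.0323
(np.float64(0.824017801282534), np.float64(0.19212246721919463))
```

View pics/w11.png

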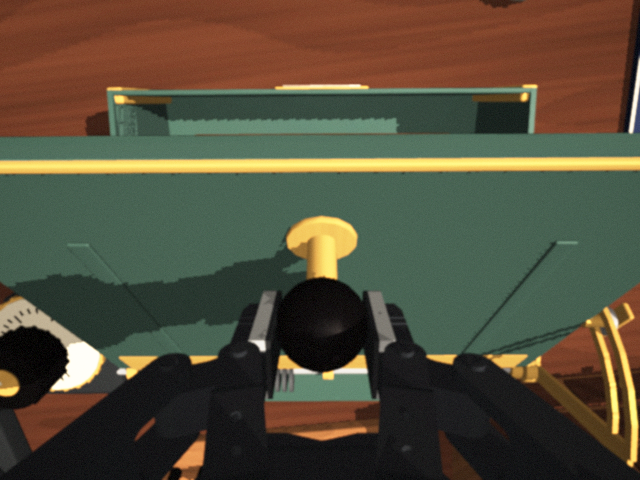

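View pics/t11.png

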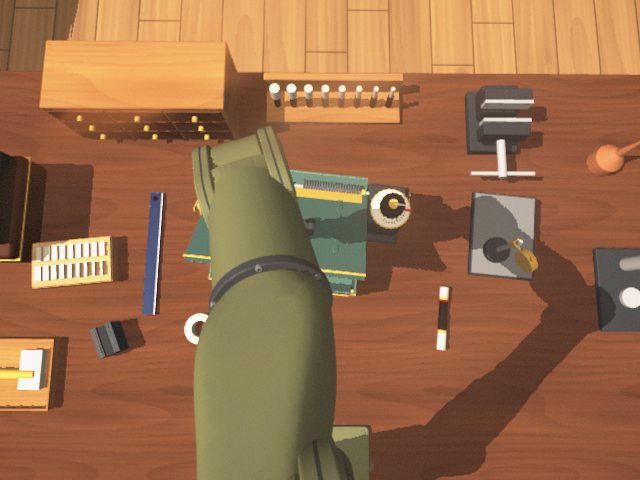

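Run:
```python
from th import *
P=np.load('Pw11.npy',allow_pickle=True).item()
print('ball',pt(P,325,.188,.04),'edge',pt(P,165.5,.232,0),'flange',pt(P,237.5,.188,.003))
t=cv2.imread('pics/t11.png');cv2.imwrite('pics/zt11.png',cv2.resize(t[180:240,355:425],None,fx=8,fy=8,interpolation=cv2.INTER_CUBIC))
s=r.read_state();print(s['time'],s['joint_vel'].round(4))
```

```text
ball ([-1.9734, 0.801], False) edge ([-0.7688, 0.8133], False) flange ([-1.1402, 0.7906], False)
17.575 [-0.0005  0.0005 -0.0012 -0.001   0.0016  0.0025  0.0006]
```

View pics/zt11.png

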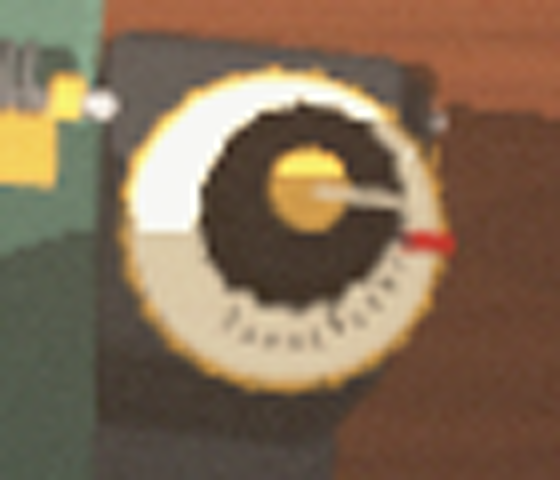

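```bash
python3 -m handwheel '[[[0,0,0,0,0,0,0.025],[0,0,0,0,0,0,0.025],[0,0,0,0,0,0,0.025],[0,0,0,0,0,0,0.025],[0,0,0,0,0,0,0.025],[0,0,0,0,0,0,0.025],[0,0,0,0,0,0,0.025],[0,0,0,0,0,0,0.025]]]'; python3 -c "
from th import *
print(thtcp());print(order.sign_off())"
```

```text
time: 18.58
tcp_pos: [0.5089, 0.0837, 0.2985]
eef_rot: [[-0.994, 0.112, 0.001], [0.112, 0.994, -0.001], [-0.001, -0.001, -1.0]]
ft_force: [-1.4, -5.7, 0.8]
opening: 0.0319
(np.float64(0.8239788224034524), np.float64(0.19210211398089574))
the job is handed in; nothing more can be done
None
```

The job is done and handed in at 18.6 s. The dial pointer is on the red mark, and the flap is held still about 5° below its balance point, with the ball still gripped.

- **Dial knob:** I turned it clockwise in two grips, about 55° and then 2.5°. My first release row included an unintended turn of up to 10.7°. The picture after it showed the pointer about 2° short of the mark, and the second grip corrected that. The last close-up has the pointer tip inside the red mark, about 0.5 mm (under 1°) past its centre. In the final top view the red mark is where it was at the start.
- **Raising the flap:** I lifted it by the ball to an opening of about 1.03 rad. The estimates ran from 1.01 to 1.04 rad, or 6.5–8° past the 0.90 balance point. I held it there briefly.
- **Holding the flap:** I eased it back, and it stayed still for more than 1.5 s before I handed in. The checks disagree slightly: the arm's position gives 0.824 rad, and the camera gives 0.79–0.81. That is 4.4–6.3° below balance.
- **Other things on the bench:** I saw no shift in any of them by eye in the final top view. The arm hid part of the ring gauge there.

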